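Close the vinegar tasting counter

ROBOT

A 6-joint arm with a two-finger parallel gripper is mounted at the origin on the work surface. World frame = base frame: x ahead of the robot, y to its left, z up, the work surface at z = 0. Lengths are in m, angles in degrees, forces in N, time in s.
With the tool pointing down it reaches from about 0.4 to 0.825 m from the base axis. Payload 7 kg.
Tool frame: the origin (TCP) lies on the centre line of the jaws, within the pads' length; the fingertips stand 19 mm ahead of it and the grasp point (between the pads) is the TCP (r.tips_ahead is the distance from the TCP to the fingertips, in m); z points along the fingers, y is the line along which they close (so a half turn about z gives the same grasp; the last joint's range is limited). The gripper opens to 88 mm and grips with 3 to 60 N. Pads are 19 mm wide; open, the fingers measure 130 mm over their backs; the gripper's body (78 mm by 193 mm) begins 47 mm behind the grasp point.
Start: joints at [88.757, 20.546, 0.682, 0, -70.136, -16.507], TCP at [0.206, 0.643, 0.246] pointing down, gripper open.
Joint ranges: [-176.03, 176.03], [-82.01, 121.73], [-58.28, 71.71], [-173.87, 95.51], [-174.79, -0.11], [-173.66, 173.66]. Speed limits (degrees/s): [136.94, 136.94, 172.46, 180, 180, 180].

INTERFACE

Orientations are given as [roll, pitch, yaw] about the fixed x, y, z axes, in that order (R = Rz(yaw) Ry(pitch) Rx(roll)).
In Python, from plant import r, viewer, close_job gives the robot as it stands. The module is installed in compiled form; this text tells all that it offers.
- The arm moves only by the tool arm_command, never from a script. Its arguments are lists of equal length, an entry for each row: "travel": the shift along the world's x, y, z scaled (see below), a list of three; "delta_rot": the turn, a rotation vector about the world's x, y, z scaled (see below), a list of three. In form: {"travel": [[dx, dy, dz], ...], "delta_rot": [[rx, ry, rz], ...]}. A call has 1 to 20 rows; each row is the pose to reach, as a shift and turn from the pose commanded when the call began; what a row does not reach only later rows make up. The controller multiplies each number of a shift by 0.5 m and each number of a turn by 90 degrees. A row lasts 1/8 s, in which the tool goes at most 62.5 mm and 10.7 degrees, less where a joint would pass 70% of its speed; a pose out of reach is approached as far as the arm can. A call with a number of a shift or a turn outside -1 to 1 is refused whole. A call with a gripper value outside its range is refused whole. "grip" is the opening, from 0 (shut) to 1 (fully open), set as the call begins (left out, the last holds). The fingers move at their own pace and stop on an object; "newtons" is the grip in N (left out, the last holds). Time passes only in rows, so rows that repeat a pose let the fingers close. It gives the time, the measured TCP pose, the force, the opening and the grip force at its end, in the units of the state.
- r.get_state(): the state, without advancing time (a new reading comes with each control period).
- viewer.capture(name): name is "scene" or "side" or "wrist"; returns a dict with "img" (400x640x3 uint8, red, green, blue), "camera_matrix" (3x3 intrinsics, pixels), "distortion" ([k1, k2, p1, p2, k3] as OpenCV has them; the pictures are not rectified), "R" (3x3) and "t" (3): a world point X has camera coordinates R X + t; the wrist camera has in their place "mount" (4x4, takes a point from camera to tool coordinates, whose origin is the TCP and whose axes are the flange's). Camera axes: x right, y down, z forward; pixel columns grow to the right and rows downward; lengths in m; the calibration is good to about 2 mm. A picture is of the moment at which its call begins: read the wrist's pose just before it. There is no depth.
- close_job(): hands the job in; it is judged then, once.
The state is a dict: "time_s": time; "joints": joint angles; "qd": joint speeds; "joint_torque": joint torques, N m; "tcp_pos": TCP position; "eef_rot": TCP orientation; "contact_force": force on the tool from outside, world axes, zero at the start; "moment": the same for the moment, N m; "gripper_width": finger opening in m; "gripper_force": force on a finger pad.
Only numpy, scipy, OpenCV 4.12 (cv2) and the standard library are available. Lean on these libraries where they do the work, as an engineer would, in place of code of your own. Each camera call takes 0.05 s, during which the arm holds its last target. There are 200 camera calls.

TASK

Close the tasting counter: hang every dipper by its hook on the rail of the drip rack, put on at the open gap and slid along under the keeper bar until its hook is at one of the white marks, each at a mark of its own and left hanging still. Nest all the white tasting cups upright, one fully inside the other, in a single stack standing in the wooden tray. Do not disturb the two bottles or the jar.

Things in the scene. Friction and masses are not known exactly. Their poses are not given: they have to be found in the camera images.
- rack: drip rack, fixed, yaw within 0.15. Steel rail, diameter 12 mm, along the rack's y from -155 to +171 mm, at x 0, centre 200 mm above the table. Wooden base 10 mm thick (x -65..75, y -170..190). Posts carry the rail at y -150 (diameter 14) and y +171 (closed end). Origin on the table under the rail; +x points away from the robot, +y to the closed end
- keeper (a point): near end of the keeper bar (rack x 2, y -50, z 233 mm): a flat bar, x -5..9, z 228..238 mm (22 mm clear over the rail's top), covering the rail from here to the closed end. A hook goes over the rail only in the open gap (y -150..-50), then slides below the keeper. At y -42 an arm holds the keeper from a 12 mm post at x 65 on the far side
- gap (a point): place of a hook's apex when the hook rests on the rail in the middle of the loading gap (rack x 0, y -100, z 210 mm)
- mark1 (a point): a mark: 7 mm white band round the keeper bar at rack y = -20 mm; the point is where the apex of a hook hanging on the rail at this mark lies (rack x 0, z 210 mm)
- mark2 (a point): a mark: 7 mm white band round the keeper bar at rack y = 55 mm; the point is where the apex of a hook hanging on the rail at this mark lies (rack x 0, z 210 mm)
- mark3 (a point): a mark: 7 mm white band round the keeper bar at rack y = 130 mm; the point is where the apex of a hook hanging on the rail at this mark lies (rack x 0, z 210 mm)
- dipper1: steel dipper, 0.16 to 0.29 kg, up to 3 alike, standing on its foot-heavy cup (diameter 58, height 70 mm). A flat handle strip (24 mm wide along y, 5 thick, at x -29) rises to z 225; grip its bare top (z 180 up) across the 24 mm. Origin: centre of the underside, z up; hanging at rest it is upright, origin 37 mm above the table; it stays where left but swings if knocked. None if absent
- hook1 (a point): apex of dipper1's hook at dipper x 0, z 173 mm. The hook, 20 mm wide (y), of 5 mm strip, runs from the handle strip up to the apex (underside z 170), then down to a lip at x 17 with its tip at z 144; room for the rail inside: x -26..14. It fits the rail when the dipper's x is the rack's x (handle strip towards the robot). None if absent
- dipper2: steel dipper, 0.16 to 0.29 kg, up to 3 alike, standing on its foot-heavy cup (diameter 58, height 70 mm). A flat handle strip (24 mm wide along y, 5 thick, at x -29) rises to z 225; grip its bare top (z 180 up) across the 24 mm. Origin: centre of the underside, z up; hanging at rest it is upright, origin 37 mm above the table; it stays where left but swings if knocked. None if absent
- hook2 (a point): apex of dipper2's hook at dipper x 0, z 173 mm. The hook, 20 mm wide (y), of 5 mm strip, runs from the handle strip up to the apex (underside z 170), then down to a lip at x 17 with its tip at z 144; room for the rail inside: x -26..14. It fits the rail when the dipper's x is the rack's x (handle strip towards the robot). None if absent
- dipper3: steel dipper, 0.16 to 0.29 kg, up to 3 alike, standing on its foot-heavy cup (diameter 58, height 70 mm). A flat handle strip (24 mm wide along y, 5 thick, at x -29) rises to z 225; grip its bare top (z 180 up) across the 24 mm. Origin: centre of the underside, z up; hanging at rest it is upright, origin 37 mm above the table; it stays where left but swings if knocked. None if absent
- hook3 (a point): apex of dipper3's hook at dipper x 0, z 173 mm. The hook, 20 mm wide (y), of 5 mm strip, runs from the handle strip up to the apex (underside z 170), then down to a lip at x 17 with its tip at z 144; room for the rail inside: x -26..14. It fits the rail when the dipper's x is the rack's x (handle strip towards the robot). None if absent
- cup1: white ceramic tasting cup (0.09 to 0.16 kg), one of up to four alike: cone-shaped, height 70, outside diameter 42 at the foot and 68 mm at the rim, wall 2.5 mm, solid foot 26 mm thick. A nested cup rests on the floor of the one below, 26 mm higher, with 2 mm play all round. Origin: centre of its underside; z up. None if absent
- cup2: white ceramic tasting cup (0.09 to 0.16 kg), one of up to four alike: cone-shaped, height 70, outside diameter 42 at the foot and 68 mm at the rim, wall 2.5 mm, solid foot 26 mm thick. A nested cup rests on the floor of the one below, 26 mm higher, with 2 mm play all round. Origin: centre of its underside; z up. None if absent
- cup3: white ceramic tasting cup (0.09 to 0.16 kg), one of up to four alike: cone-shaped, height 70, outside diameter 42 at the foot and 68 mm at the rim, wall 2.5 mm, solid foot 26 mm thick. A nested cup rests on the floor of the one below, 26 mm higher, with 2 mm play all round. Origin: centre of its underside; z up. None if absent
- cup4: white ceramic tasting cup (0.09 to 0.16 kg), one of up to four alike: cone-shaped, height 70, outside diameter 42 at the foot and 68 mm at the rim, wall 2.5 mm, solid foot 26 mm thick. A nested cup rests on the floor of the one below, 26 mm higher, with 2 mm play all round. Origin: centre of its underside; z up. None if absent
- tray: dark wooden square tray, fixed, 140 x 140 mm outside, wall 5 mm thick and 14 mm high, origin at the centre of its underside, z up
- tray_in (a point): centre of the tray's inner floor, 5 mm above the table
- bottle1: amber vinegar bottle, diameter 76, height 220 mm, bystander beyond the work; origin at the centre of its underside
- bottle2: second such bottle, bystander; origin at the centre of its underside
- jar: low amber jar, diameter 70, height 90 mm, bystander at the left front; origin at the centre of its underside
Not all that is in view belongs to the job. Leave any purple look-alike of the dipper1 alone.

How it is judged (in metres and radians):
At the end, for the whole second after the job is handed in: Every dipper present hangs on the rail, slower than 0.1 m/s, upright within 0.15 rad, its hook apex within 14 mm of a mark; all cups present stand upright (0.12 rad) in one stack on the tray's floor, axes within 8 mm of each other, each 26 mm above the one below (-3.5/+5 mm) ((distance between hook1 and mark1 below 0.014 m or distance between hook1 and mark2 below 0.014 m or distance between hook1 and mark3 below 0.014 m) and angle between each of dipper1, dipper2, dipper3's own z axis and vertical below 0.15 rad and linear speed of each of dipper1, dipper2, dipper3 below 0.1 m/s and (distance between hook2 and mark1 below 0.014 m or distance between hook2 and mark2 below 0.014 m or distance between hook2 and mark3 below 0.014 m) and (distance between hook3 and mark1 below 0.014 m or distance between hook3 and mark2 below 0.014 m or distance between hook3 and mark3 below 0.014 m) and (z of cup1 in the frame of tray_in between -0.0035 and 0.005 m or z of cup1 in the frame of tray_in between 0.0225 and 0.031 m or z of cup1 in the frame of tray_in between 0.0485 and 0.057 m or z of cup1 in the frame of tray_in between 0.0745 and 0.083 m) and horizontal distance between each of cup1, cup2, cup3, cup4 and tray_in below 0.065 m and angle between each of cup1, cup2, cup3, cup4's own z axis and vertical below 0.12 rad and linear speed of each of cup1, cup2, cup3, cup4 below 0.05 m/s and horizontal distance between cup1 and cup2 below 0.008 m and horizontal distance between each of cup1, cup2 and cup3 below 0.008 m and horizontal distance between each of cup1, cup2, cup3 and cup4 below 0.008 m and (z of cup2 in the frame of tray_in between -0.0035 and 0.005 m or z of cup2 in the frame of tray_in between 0.0225 and 0.031 m or z of cup2 in the frame of tray_in between 0.0485 and 0.057 m or z of cup2 in the frame of tray_in between 0.0745 and 0.083 m) and (z of cup3 in the frame of tray_in between -0.0035 and 0.005 m or z of cup3 in the frame of tray_in between 0.0225 and 0.031 m or z of cup3 in the frame of tray_in between 0.0485 and 0.057 m or z of cup3 in the frame of tray_in between 0.0745 and 0.083 m) and (z of cup4 in the frame of tray_in between -0.0035 and 0.005 m or z of cup4 in the frame of tray_in between 0.0225 and 0.031 m or z of cup4 in the frame of tray_in between 0.0485 and 0.057 m or z of cup4 in the frame of tray_in between 0.0745 and 0.083 m)); the robot touches nothing.
It fails at once if the bottle1 is shifted by more than 30 mm or tipped (distance of bottle1 from where it was at the start of the episode above 0.03 m or angle between bottle1's own z axis and vertical above 0.3 rad).
It fails at once if the bottle2 is shifted by more than 30 mm or tipped (distance of bottle2 from where it was at the start of the episode above 0.03 m or angle between bottle2's own z axis and vertical above 0.3 rad).
It fails at once if the jar is shifted by more than 30 mm or tipped (distance of jar from where it was at the start of the episode above 0.03 m or angle between jar's own z axis and vertical above 0.3 rad).
Of dipper1, dipper2, dipper3 only 2 to 3 are there at a start; the rules pass over those that are not, and their reading is None.
Of cup1, cup2, cup3, cup4 only 3 to 4 are there at a start; the rules pass over those that are not, and their reading is None.
At some moment in a run one of dipper1, dipper2, dipper3 may be knocked a few centimetres aside while the robot is not near it.
It also fails if it takes over 210 s, if anything falls off the work surface, if the arm or the gripper's body presses on something with over 40 N, if the wrist force passes 120 N, or if a joint passes its speed limit or range.

## Working session

There is one attempt and no reset: what is moved stays moved. The work goes in short steps, Python scripts to look and compute and a tool call to move; the robot and the scene stay as the last step left them, time stands still between calls to the robot, and variables do not carry over. Pictures are saved under pics/ and viewed, at most 14 in all, crops included, and the job is handed in when it is done.

Besides the shell and the picture viewer there is one more tool, called after ">>>" as name(argument=value, ...) on one line, values as JSON. arm_command: Moves the arm, as the interface text tells. Shifts and turns lie within -1 to 1; 1 stands for 0.5 m of shift or 90 degrees of turn. Its arguments: {"type":"object","properties":{"travel":{"type":"array"},"delta_rot":{"type":"array"},"grip":{"type":"number"},"newtons":{"type":"number"}},"required":["travel","delta_rot"]}

```bash
mkdir -p pics; cat > h.py <<'E'
import numpy as np, cv2, pickle
from scipy.spatial.transform import Rotation as Ro
from plant import r, viewer, close_job
def cap(n):
    s=r.get_state(); c=viewer.capture(n); c={k:np.array(v) for k,v in c.items() if v is not None}
    if 'mount' in c:
        T=np.eye(4); T[:3,:3]=Ro.from_euler('xyz',s['eef_rot'],degrees=True).as_matrix(); T[:3,3]=s['tcp_pos']
        W=T@c['mount']; c['R']=W[:3,:3].T; c['t']=-W[:3,:3].T@W[:3,3]
    return c
def save(c,f): cv2.imwrite('pics/'+f,c['img'][:,:,::-1])
def ray(c,uv):
    p=cv2.undistortPoints(np.array(uv,float).reshape(-1,1,2),c['camera_matrix'],c['distortion']).reshape(-1,2)
    d=np.c_[p,np.ones(len(p))]@c['R']; return -c['R'].T@c['t'],d/np.linalg.norm(d,axis=1)[:,None]
def plane(c,uv,z):
    o,d=ray(c,uv); return o+d*((z-o[2])/d[:,2])[:,None]
def tri(c1,u1,c2,u2):
    o1,d1=ray(c1,[u1]);o2,d2=ray(c2,[u2]);d1=d1[0];d2=d2[0]
    s=np.linalg.lstsq(np.c_[d1,-d2],o2-o1,rcond=None)[0]; a=o1+s[0]*d1;b=o2+s[1]*d2
    return (a+b)/2,np.linalg.norm(a-b)
def proj(c,X):
    return cv2.projectPoints(np.array(X,float).reshape(-1,3),cv2.Rodrigues(c['R'])[0],c['t'],c['camera_matrix'],c['distortion'])[0].reshape(-1,2)
E
python3 - <<'E'
from h import *
print(r.get_state())
for n in ['scene','side','wrist']:
    c=cap(n); save(c,n+'0.png'); pickle.dump(c,open(n+'0.pkl','wb')); print(n,-c['R'].T@c['t'],c['R'][2],c['camera_matrix'][0,0])
E
```

```text
{'time_s': 0.0, 'joints': array([ 8.87577884e+01,  2.05907690e+01,  6.33579291e-01, -2.18299068e-02,
       -7.01358669e+01, -1.65071350e+01]), 'qd': array([ 0.01253314, -0.00311905, -0.12563413, -0.05656693, -0.02847053,
        0.06202596]), 'joint_torque': array([-1.27164363e-03, -5.82710016e+01,  2.93047893e+01,  6.99743852e+00,
        6.81135280e-03, -1.60322097e-04]), 'tcp_pos': array([0.20564671, 0.64242176, 0.24462333]), 'eef_rot': array([ 1.79904947e+02, -6.76769936e-03, -1.77567753e+01]), 'contact_force': array([-0.58273083, -0.10858749,  0.23717642]), 'moment': array([-0.02844618,  0.03795409,  0.00662423]), 'gripper_force': 0.0, 'gripper_width': 0.08786250403187532}
scene [1.34916333 0.32273615 0.97599538] [-0.65644035 -0.2549504  -0.7099904 ] 388.4529682031108
side [ 0.52023652 -1.14994584  0.99528701] [ 0.03992556  0.81624317 -0.57632719] 496.99395437974823
wrist [0.27645733 0.62042364 0.3825031 ] [-0.26442955  0.08256217 -0.96086446] 348.29209040968436
```

View pics/scene0.png

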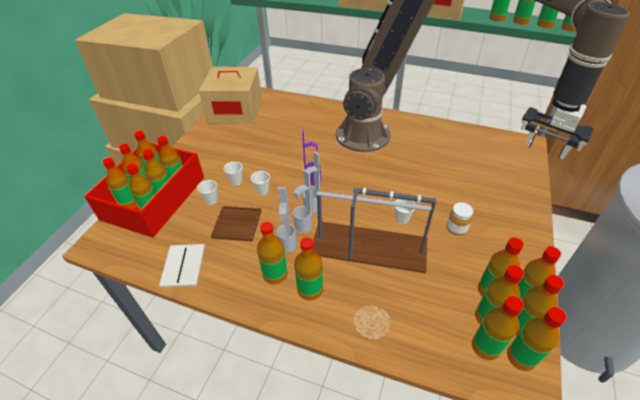

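View pics/side0.png

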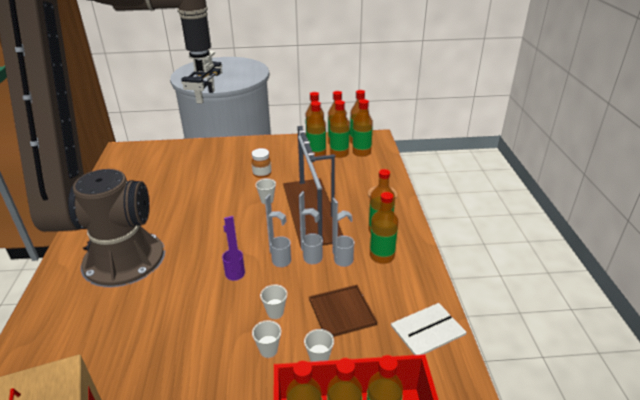

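The overview shows three steel dippers (side about (280,240), (312,240), (343,240)), a purple look-alike (233,250), three cups in the foreground and a fourth by the rack (side (265,190)). I'll confirm with enlarged crops.

```bash
python3 - <<'E'
from h import *
a=pickle.load(open('side0.pkl','rb'))['img'][120:370,215:405]; b=pickle.load(open('scene0.pkl','rb'))['img'][120:290,185:480]
cv2.imwrite('pics/c1.png',cv2.resize(a[:,:,::-1],None,fx=2.4,fy=2.4,interpolation=2) if 0 else cv2.resize(a[:,:,::-1],(456*1,600)))
cv2.imwrite('pics/c2.png',cv2.resize(b[:,:,::-1],(800,461)))
E
```

```text
(no output)
```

View pics/c1.png

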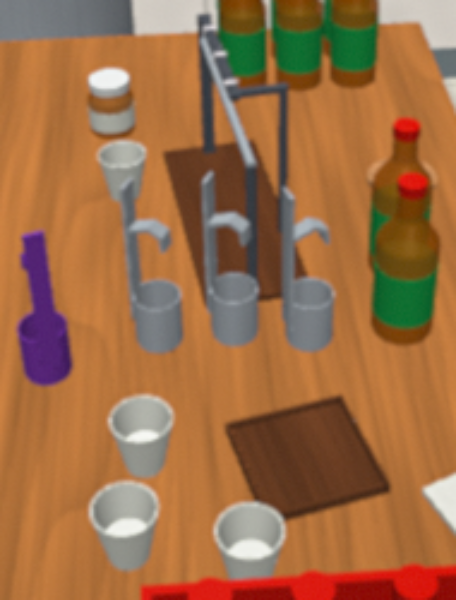

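View pics/c2.png

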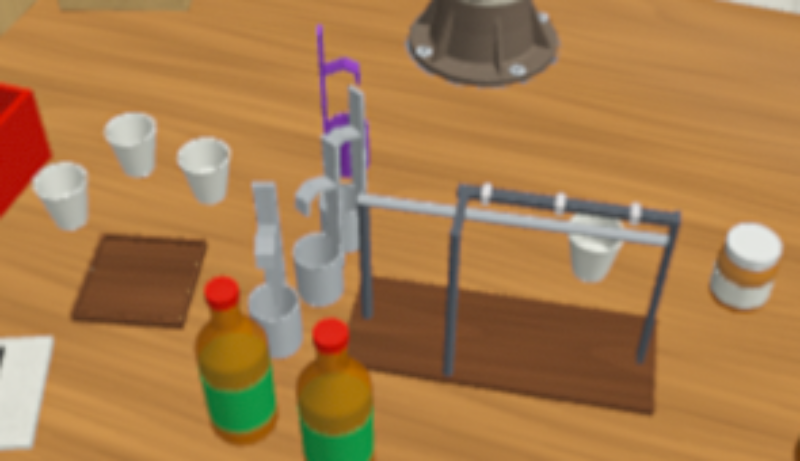

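Candidates: purple at side (233,250) is the look-alike (left alone). The three grey dippers, at crop-1 (155,315), (233,308) and (308,313), are the job. The cups are at (140,435), (125,525), (250,540) and (122,170).

```bash
cat > rough.py <<'E'
from h import *
S=pickle.load(open('side0.pkl','rb'));C=pickle.load(open('scene0.pkl','rb'))
fs=lambda p:(215+p[0]/2.4,120+p[1]/2.4); fc=lambda p:(185+p[0]*295/800,120+p[1]*170/461)
def T(n,a,b):
    X,e=tri(S,fs(a),C,fc(b)); print(n,np.round(X,3),round(e,4))
T('cupA rim',(249,527),(62,180)); T('cupB rim',(125,507),(131,130)); T('cupC rim',(141,418),(204,155)); T('cupD rim',(122,155),(595,232))
T('tray near-left',(227,425),(104,236));T('tray',(340,398),(206,241));T('tray',(387,489),(183,324));T('tray',(270,517),(74,316))
T('rail -y end',(252,160),(361,199)); T('dip1 top',(127,182),(355,90));T('dip2 top',(208,176),(330,135)); T('dip3 top',(288,190),(264,186))
T('dip2 cup rim',(235,288),(318,246));T('dip3 cup rim',(311,293),(275,296)); T('d3hook',(318,228),(266,232));T('d2 hook',(232,217),(316,187))
for n,u in [('m1',(486,193)),('m2',(560,203)),('m3',(636,212)),('rail0',(361,199)),('rail1',(667,240))]:
    print(n,np.round(plane(C,[fc(u)],.233 if n[0]=='m' else .2),3))
E
python3 rough.py
```

```text
cupA rim [ 0.56  -0.404  0.067] 0.0016
cupB rim [ 0.44  -0.37   0.065] 0.0009
cupC rim [ 0.455 -0.252  0.066] 0.0014
cupD rim [0.427 0.259 0.064] 0.0011
tray near-left [ 0.58  -0.298  0.062] 0.0813
tray [ 0.639 -0.196  0.06 ] 0.0891
tray [ 0.686 -0.228 -0.056] 0.0995
tray [ 0.628 -0.332 -0.047] 0.0935
rail -y end [0.596 0.024 0.201] 0.0015
dip1 top [ 0.449 -0.037  0.222] 0.0004
dip2 top [ 0.54  -0.035  0.225] 0.0053
dip3 top [ 0.63  -0.071  0.222] 0.0028
dip2 cup rim [ 0.566 -0.048  0.069] 0.007
dip3 cup rim [ 0.655 -0.065  0.069] 0.0077
d3hook [ 0.658 -0.068  0.172] 0.0151
d2 hook [ 0.566 -0.042  0.17 ] 0.0023
m1 [[0.578 0.154 0.233]]
m2 [[0.568 0.229 0.233]]
m3 [[0.556 0.304 0.233]]
rail0 [[0.596 0.024 0.2  ]]
rail1 [[0.551 0.341 0.2  ]]
```

>>> arm_command(travel=[[0.1, -0.2, 0.2], [0.2, -0.4, 0.3], [0.3, -0.6, 0.3], [0.4, -0.8, 0.3], [0.5, -1, 0.3], [0.5, -1, 0.3], [0.5, -1, 0.3], [0.5, -1, 0.3], [0.5, -1, 0.3], [0.5, -1, 0.3]], delta_rot=[[0, 0, 0.03], [0, 0, 0.06], [0, 0, 0.1], [0, 0, 0.15], [0, 0, 0.2], [0, 0, 0.29], [0, 0, 0.29], [0, 0, 0.29], [0, 0, 0.29], [0, 0, 0.29]], grip=1)

```text
time_s: 1.4
tcp_pos: [0.4564, 0.1402, 0.3961]
eef_rot: [-180.0, -0.0, 8.2]
contact_force: [0.2, 0.9, -0.8]
gripper_width: 0.0878
gripper_force: 0.0
```

>>> arm_command(travel=[[0, -0.12, 0], [0, -0.24, 0], [0, -0.36, 0.05], [0, -0.5, 0.05], [0, -0.5, 0.05], [0, -0.5, 0.05], [0, -0.5, 0.05], [0, -0.5, 0.05]], delta_rot=[[0, 0, 0], [0, 0, 0], [0, 0, 0], [0, 0, 0], [0, 0, 0], [0, 0, 0], [0, 0, 0], [0, 0, 0]])

```text
time_s: 2.4
tcp_pos: [0.456, -0.1059, 0.4205]
eef_rot: [-180.0, 0.0, 8.5]
contact_force: [0.4, 0.6, -0.4]
gripper_width: 0.0877
gripper_force: 0.0
```

```bash
python3 - <<'E'
from h import *
c=cap('wrist'); save(c,'w1.png'); pickle.dump(c,open('w1.pkl','wb'))
E
```

```text
(no output)
```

View pics/w1.png

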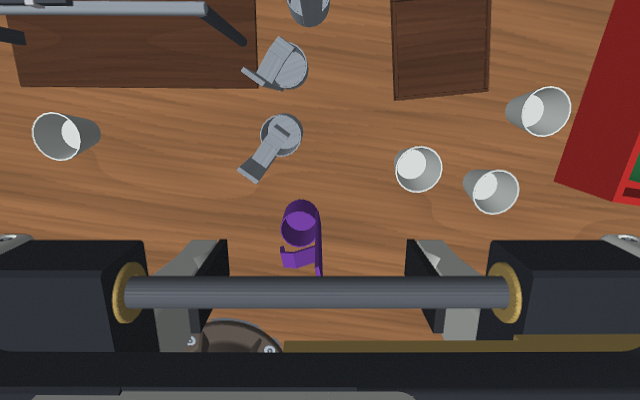

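The wrist view shows cups at (546,111), (495,192), (419,169) and (57,136), dipper 1 at (270,150), dipper 2 at (280,65), and purple at (300,225), which stays put. Next I'll enlarge the dippers for yaw.

```bash
python3 - <<'E'
from h import *
c=pickle.load(open('w1.pkl','rb'))
b=c['img'][0:200,230:340]; cv2.imwrite('pics/c3.png',cv2.resize(b[:,:,::-1],(330,600),interpolation=cv2.INTER_CUBIC))
for n,u in dict(A=(546,111),B=(495,192),C=(419,169),D=(57,136)).items(): print(n,np.round(plane(c,[u],.07),3))
S=pickle.load(open('side0.pkl','rb'));C=pickle.load(open('scene0.pkl','rb'))
fs=lambda p:(215+p[0]/2.4,120+p[1]/2.4); fc=lambda p:(185+p[0]*295/800,120+p[1]*170/461)
for a,b in [((227,425),(206,241)),((340,398),(183,324)),((387,489),(74,316)),((270,517),(104,236))]: print(tri(S,fs(a),C,fc(b)))
print(plane(c,[(395,100),(488,92)],.014), plane(c,[(555,181),(612,0)],.1))
print(tri(c,(612,203),C,(203,165))) 
E
```

```text
A [[ 0.561 -0.406  0.07 ]]
B [[ 0.44 -0.37  0.07]]
C [[ 0.457 -0.253  0.07 ]]
D [[0.429 0.256 0.07 ]]
(array([ 0.54717428, -0.21249678,  0.00654554]), np.float64(0.0022603109095395194))
(array([ 0.67899441, -0.17873039,  0.0040887 ]), np.float64(0.0024388510781381306))
(array([ 0.71080402, -0.31246345,  0.00127251]), np.float64(0.003918488703655586))
(array([ 0.58345486, -0.34328484,  0.00619337]), np.float64(0.0045350409367919476))
[[ 0.54642935 -0.21126639  0.014     ]
 [ 0.57854514 -0.34669693  0.014     ]] [[ 0.47290536 -0.42934132  0.1       ]
 [ 0.69415148 -0.42357558  0.1       ]]
(array([ 0.45412495, -0.50926302,  0.07532252]), np.float64(0.04693912597264212))
```

View pics/c3.png

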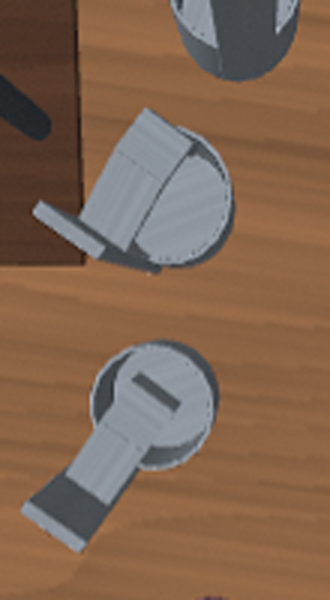

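```bash
python3 - <<'E'
from h import *
c=pickle.load(open('w1.pkl','rb'));S=pickle.load(open('side0.pkl','rb'));C=pickle.load(open('scene0.pkl','rb'))
for n,e,h in [('d1',[(238.5,168),(257.3,182)],None),('d2',[(242.5,68),(263.3,84)],None)]:
    P=plane(c,e,.225); d=P[0]-P[1]; print(n,P.mean(0),np.linalg.norm(d),np.degrees(np.arctan2(-d[0],d[1])))
# hook apex centre line d1: hook top plane z .175
print('d1 cup c', plane(c,[(230+154/3,408/3)],.07), 'd2', plane(c,[(230+182/3,196/3)],.07))
print('d2 hook top edge ends', plane(c,[(230+148/3,109/3),(230+195/3,150/3),(230+80/3,222/3),(230+128/3,250/3)],.175))
fs=lambda p:(215+p[0]/2.4,120+p[1]/2.4)
print('side cups', plane(S,[fs((158,299)),fs((235,290)),fs((311,295))],.07))
E
```

```text
d1 [ 0.44960437 -0.03867696  0.225     ] 0.02245192736693783 -29.88188107981741
d2 [ 0.54128607 -0.03454102  0.225     ] 0.02272831732301429 -28.567444475489896
d1 cup c [[ 0.47431347 -0.05339702  0.07      ]] d2 [[ 0.56734175 -0.05446094  0.07      ]]
d2 hook top edge ends [[ 0.58478768 -0.04818447  0.175     ]
 [ 0.57440891 -0.06552165  0.175     ]
 [ 0.54562699 -0.02918687  0.175     ]
 [ 0.53891145 -0.04667117  0.175     ]]
side cups [[ 0.47563478 -0.06491353  0.07      ]
 [ 0.56785753 -0.0561635   0.07      ]
 [ 0.65737973 -0.07298025  0.07      ]]
```

Dipper 1's strip is at (0.450, -0.039), yaw about -30°. The two views agree, and its 29 mm offset from the cup axis checks out. Grasping it now.

>>> arm_command(travel=[[-0.012, 0.134, -0.05], [-0.012, 0.134, -0.1], [-0.012, 0.134, -0.2], [-0.012, 0.134, -0.25], [-0.012, 0.134, -0.3], [-0.012, 0.134, -0.36], [-0.012, 0.134, -0.425], [-0.012, 0.134, -0.425], [-0.012, 0.134, -0.425]], delta_rot=[[0, 0, -0.11], [0, 0, -0.22], [0, 0, -0.33], [0, 0, -0.43], [0, 0, -0.43], [0, 0, -0.43], [0, 0, -0.43], [0, 0, -0.43], [0, 0, -0.43]], grip=0.55)

```text
time_s: 3.58
tcp_pos: [0.4506, -0.0397, 0.2093]
eef_rot: [-180.0, -0.1, -30.3]
contact_force: [-0.6, -0.7, 0.1]
gripper_width: 0.0485
gripper_force: 0.0
```

>>> arm_command(travel=[[0, 0, 0], [0, 0, 0], [0, 0, 0], [0, 0, 0], [0, 0, 0]], delta_rot=[[0, 0, 0], [0, 0, 0], [0, 0, 0], [0, 0, 0], [0, 0, 0]], grip=0, newtons=45)

```text
time_s: 4.2
tcp_pos: [0.4503, -0.04, 0.2085]
eef_rot: [-180.0, -0.0, -30.3]
contact_force: [-0.4, 0.7, 4.0]
gripper_width: 0.0235
gripper_force: 45.0
```

```bash
python3 - <<'E'
from h import *
s=r.get_state(); print(s['tcp_pos'],s['contact_force'],s['moment'],s['gripper_width'])
a=cap('side');b=cap('scene')
im=np.hstack([cv2.resize(a['img'][120:290,215:385],(400,400)),cv2.resize(b['img'][110:280,250:420],(400,400))]); cv2.imwrite('pics/g1.png',im[:,:,::-1])
E
```

```text
[ 0.45026859 -0.04000997  0.20853239] [-0.38113705  0.73318129  3.98602681] [ 0.69241224 -0.0095942  -0.03327704] 0.023521250045199213
```

View pics/g1.png

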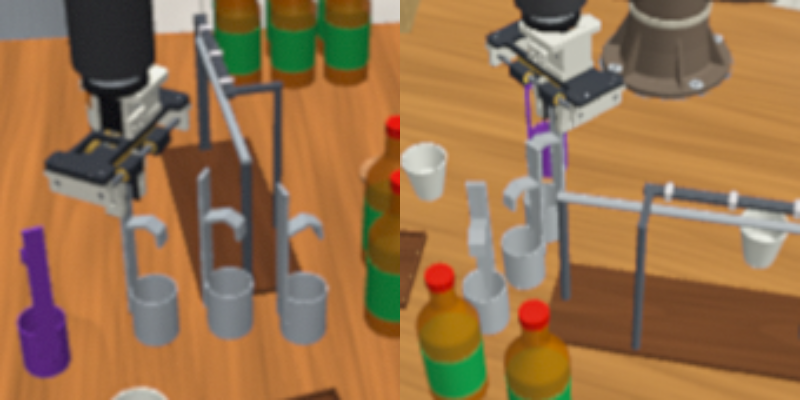

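>>> arm_command(travel=[[0, 0, 0.06], [0, 0, 0.13], [0, 0, 0.2], [0, 0.07, 0.2], [0, 0.14, 0.2], [0, 0.2, 0.2], [0, 0.226, 0.2], [0, 0.226, 0.2], [0.03, 0.226, 0.2], [0.08, 0.226, 0.2], [0.13, 0.226, 0.2], [0.18, 0.226, 0.2], [0.218, 0.226, 0.2], [0.218, 0.226, 0.2], [0.218, 0.226, 0.2]], delta_rot=[[0, 0, 0], [0, 0, 0], [0, 0, 0], [0, 0, 0.06], [0, 0, 0.13], [0, 0, 0.2], [0, 0, 0.3], [0, 0, 0.38], [0, 0, 0.427], [0, 0, 0.427], [0, 0, 0.427], [0, 0, 0.427], [0, 0, 0.427], [0, 0, 0.427], [0, 0, 0.427]])

```text
time_s: 6.18
tcp_pos: [0.558, 0.0726, 0.3071]
eef_rot: [180.0, 0.1, 8.1]
contact_force: [1.0, -0.0, -2.5]
gripper_width: 0.0235
gripper_force: 45.0
```

```bash
python3 - <<'E'
from h import *
s=r.get_state(); print(s['tcp_pos'],s['contact_force'],s['moment'],s['gripper_width'])
a=cap('side');b=cap('scene');w=cap('wrist')
im=np.hstack([cv2.resize(a['img'][70:240,235:405],(390,390)),cv2.resize(b['img'][110:280,300:470],(390,390))]); cv2.imwrite('pics/g2.png',im[:,:,::-1])
save(w,'w2.png'); pickle.dump(w,open('w2.pkl','wb'))
E
```

```text
[0.55802376 0.07257812 0.30712355] [ 0.9708399  -0.01784395 -2.50515753] [-0.07245854  0.0043718  -0.00388008] 0.023497839030167236
```

View pics/g2.png

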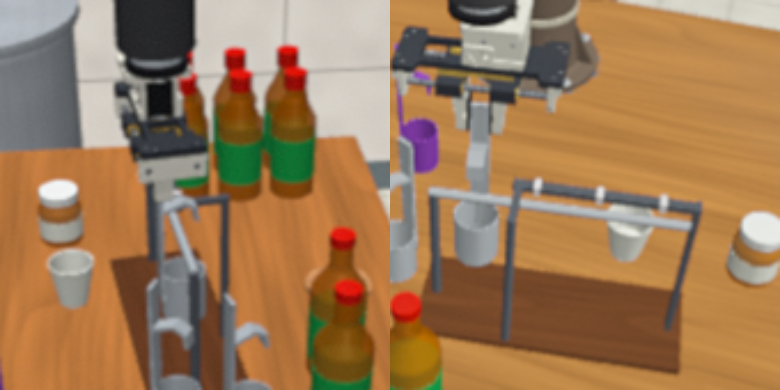

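The picture shows the hook straddling the rail mid-gap (scene panel (480,170)), with the cup clear of the post. Now lowering it under keeper height, then sliding.

>>> arm_command(travel=[[0, 0, -0.04], [0, 0, -0.08], [0, 0, -0.112], [0, 0, -0.112], [0, 0, -0.112]], delta_rot=[[0, 0, 0], [0, 0, 0], [0, 0, 0], [0, 0, 0], [0, 0, 0]])

```text
time_s: 6.95
tcp_pos: [0.5592, 0.0729, 0.2529]
eef_rot: [180.0, -0.1, 8.1]
contact_force: [-0.0, 0.5, -0.7]
gripper_width: 0.0238
gripper_force: 45.0
```

>>> arm_command(travel=[[-0.007, 0.045, 0], [-0.014, 0.1, 0], [-0.0215, 0.15, 0], [-0.029, 0.2, 0], [-0.036, 0.25, 0], [-0.043, 0.3, 0], [-0.05, 0.35, 0], [-0.058, 0.4, 0], [-0.0635, 0.44, 0], [-0.0656, 0.456, 0], [-0.0656, 0.456, 0], [-0.0656, 0.456, 0], [-0.0656, 0.456, 0]], delta_rot=[[0, 0, 0], [0, 0, 0], [0, 0, 0], [0, 0, 0], [0, 0, 0], [0, 0, 0], [0, 0, 0], [0, 0, 0], [0, 0, 0], [0, 0, 0], [0, 0, 0], [0, 0, 0], [0, 0, 0]])

```text
time_s: 8.57
tcp_pos: [0.5261, 0.3002, 0.2522]
eef_rot: [-180.0, -0.0, 8.0]
contact_force: [0.4, -0.8, -1.8]
gripper_width: 0.0231
gripper_force: 45.0
```

```bash
python3 - <<'E'
from h import *
s=r.get_state(); print(s['tcp_pos'],s['contact_force'],s['moment'],s['gripper_width'])
a=cap('side');b=cap('scene')
im=np.hstack([cv2.resize(a['img'][100:230,235:365],(390,390)),cv2.resize(b['img'][110:280,310:480],(390,390))]); cv2.imwrite('pics/g3.png',im[:,:,::-1])
E
```

```text
[0.52613358 0.30020129 0.25217753] [ 0.41448688 -0.78967524 -1.76177892] [-0.05899693  0.00870402 -0.04930699] 0.02308530289806988
```

View pics/g3.png

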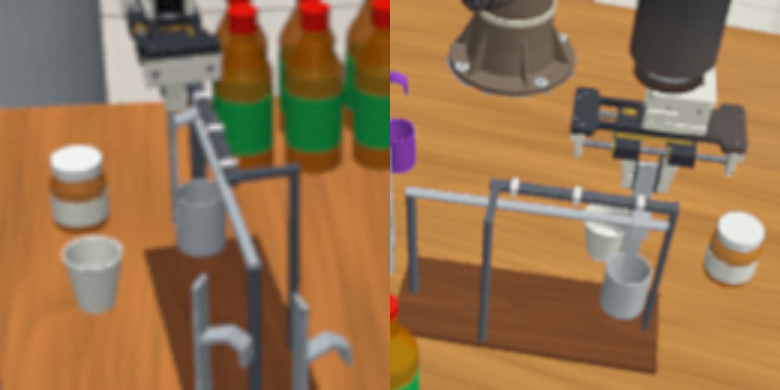

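The strip lines up with mark 3. Lowering onto the rail and releasing.

>>> arm_command(travel=[[0, 0, -0.004], [0, 0, -0.008], [0, 0, -0.011], [0, 0, -0.013], [0, 0, -0.013], [0, 0, -0.013]], delta_rot=[[0, 0, 0], [0, 0, 0], [0, 0, 0], [0, 0, 0], [0, 0, 0], [0, 0, 0]])

```text
time_s: 9.43
tcp_pos: [0.5264, 0.301, 0.2461]
eef_rot: [-180.0, -0.1, 8.1]
contact_force: [2.0, -0.5, 2.1]
gripper_width: 0.0234
gripper_force: 45.0
```

>>> arm_command(travel=[[0, 0, 0], [0, 0, 0], [0, 0, 0], [0, 0, 0], [0, 0, 0.03], [0, 0, 0.08], [0, 0, 0.16], [0, 0, 0.24], [0, 0, 0.3], [0, 0, 0.3]], delta_rot=[[0, 0, 0], [0, 0, 0], [0, 0, 0], [0, 0, 0], [0, 0, 0], [0, 0, 0], [0, 0, 0], [0, 0, 0], [0, 0, 0], [0, 0, 0]], grip=0.5)

```text
time_s: 10.68
tcp_pos: [0.5268, 0.3012, 0.3997]
eef_rot: [-179.8, -0.3, 8.1]
contact_force: [0.3, -0.3, -0.5]
gripper_width: 0.0438
gripper_force: 0.0
```

>>> arm_command(travel=[[0, -0.1, 0.04], [0, -0.2, 0.04], [0, -0.3, 0.04], [0, -0.4, 0.04], [0, -0.5, 0.04], [0, -0.6, 0.04], [0, -0.7, 0.04], [0, -0.8, 0.04], [0, -0.8, 0.04], [0, -0.8, 0.04], [0, -0.8, 0.04]], delta_rot=[[0, 0, 0], [0, 0, 0], [0, 0, 0], [0, 0, 0], [0, 0, 0], [0, 0, 0], [0, 0, 0], [0, 0, 0], [0, 0, 0], [0, 0, 0], [0, 0, 0]])

```text
time_s: 12.05
tcp_pos: [0.526, -0.0983, 0.4156]
eef_rot: [-180.0, -0.0, 8.1]
contact_force: [0.2, -0.3, 0.3]
gripper_width: 0.0439
gripper_force: 0.0
```

```bash
python3 - <<'E'
from h import *
w=cap('wrist'); pickle.dump(w,open('w3.pkl','wb')); s=r.get_state(); print(s['tcp_pos'])
p=proj(w,[[.55,-.04,.2]])[0]; print(p,proj(w,[[.65,-.07,.2]]))
u,v=150,0
im=np.hstack([cv2.resize(w['img'][0:200,200:350],(450,600)),cv2.resize(cap('scene')['img'][140:240,270:310+0],(240,600)) if 0 else np.zeros((600,1,3),np.uint8)]); cv2.imwrite('pics/c4.png',im[:,:,::-1])
E
```

```text
[ 0.52603961 -0.09816268  0.41557672]
[263.22423912 143.30384969] [[305.96629114  41.43260522]]
```

View pics/c4.png

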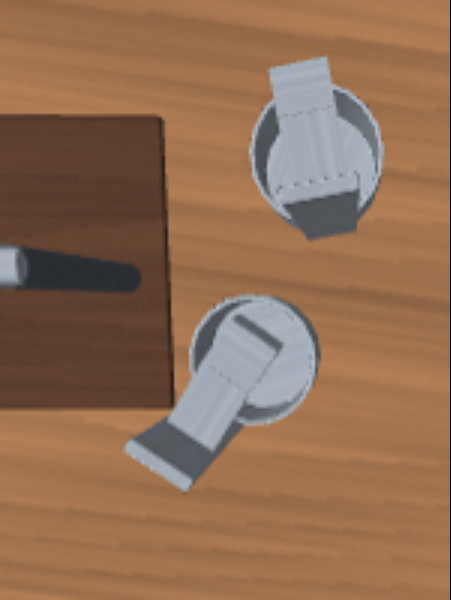

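```bash
python3 - <<'E'
from h import *
c=pickle.load(open('w3.pkl','rb'))
for n,e,q in [('d2',[(130,446),(190,483)],(255,360)),('d3',[(280,195),(357,179)],(317,158))]:
    P=plane(c,np.array(e)/3+[200,0],.225); d=P[0]-P[1]; m=P.mean(0); print(n,m,np.linalg.norm(d),np.degrees(np.arctan2(-d[0],d[1])))
    k=plane(c,[np.array(q)/3+[200,0]],.07)[0]; v=k-m; print(k,np.hypot(v[0],v[1]),np.degrees(np.arctan2(v[1],v[0])))
b,e=ray(c,[(208,88)]);print('rail end px',plane(c,[(200+20/3,268/3)],.2))
E
```

```text
d2 [ 0.54135513 -0.03520108  0.225     ] 0.021771049442286278 -24.394959923054788
[ 0.56723481 -0.0487362   0.07      ] 0.02920543470025491 -27.609655422236248
d3 [ 0.62959847 -0.07364158  0.225     ] 0.023092333228839388 19.15742566805065
[ 0.65526219 -0.0651197   0.07      ] 0.027041617398176416 18.369229089082204
rail end px [[0.59402589 0.01949657 0.2       ]]
```

>>> arm_command(travel=[[0.031, 0.126, -0.05], [0.031, 0.126, -0.1], [0.031, 0.126, -0.18], [0.031, 0.126, -0.24], [0.031, 0.126, -0.29], [0.031, 0.126, -0.35], [0.031, 0.126, -0.412], [0.031, 0.126, -0.412], [0.031, 0.126, -0.412]], delta_rot=[[0, 0, -0.1], [0, 0, -0.2], [0, 0, -0.3], [0, 0, -0.39], [0, 0, -0.39], [0, 0, -0.39], [0, 0, -0.39], [0, 0, -0.39], [0, 0, -0.39]], grip=0.55)

```text
time_s: 13.22
tcp_pos: [0.5423, -0.0356, 0.2109]
eef_rot: [-180.0, -0.1, -26.9]
contact_force: [0.6, 0.1, 1.5]
gripper_width: 0.0481
gripper_force: 0.0
```

>>> arm_command(travel=[[0, 0, 0], [0, 0, 0], [0, 0, 0], [0, 0, 0], [0, 0, 0]], delta_rot=[[0, 0, 0], [0, 0, 0], [0, 0, 0], [0, 0, 0], [0, 0, 0]], grip=0, newtons=45)

```text
time_s: 13.85
tcp_pos: [0.5419, -0.036, 0.2101]
eef_rot: [-180.0, -0.1, -27.0]
contact_force: [-0.5, 1.4, 5.1]
gripper_width: 0.0233
gripper_force: 45.0
```

>>> arm_command(travel=[[0, 0, 0.06], [0, 0, 0.13], [-0.03, 0, 0.2], [-0.1, 0, 0.2], [-0.18, 0.02, 0.2], [-0.19, 0.09, 0.2], [-0.19, 0.16, 0.2], [-0.19, 0.218, 0.2], [-0.17, 0.218, 0.2], [-0.11, 0.218, 0.2], [-0.06, 0.218, 0.2], [-0.01, 0.218, 0.2], [0.035, 0.218, 0.2], [0.035, 0.218, 0.2], [0.035, 0.218, 0.2]], delta_rot=[[0, 0, 0], [0, 0, 0], [0, 0, 0], [0, 0, 0], [0, 0, 0.06], [0, 0, 0.13], [0, 0, 0.2], [0, 0, 0.28], [0, 0, 0.35], [0, 0, 0.39], [0, 0, 0.39], [0, 0, 0.39], [0, 0, 0.39], [0, 0, 0.39], [0, 0, 0.39]])

```text
time_s: 15.72
tcp_pos: [0.5582, 0.0725, 0.3086]
eef_rot: [180.0, 0.1, 8.1]
contact_force: [-0.7, -0.9, -2.1]
gripper_width: 0.0236
gripper_force: 45.0
```

```bash
python3 - <<'E'
from h import *
s=r.get_state(); print(s['tcp_pos'],s['eef_rot'],s['contact_force'],s['moment'],s['gripper_width'])
a=cap('side');b=cap('scene')
im=np.hstack([cv2.resize(a['img'][90:220,235:365],(390,390)),cv2.resize(b['img'][120:270,300:450],(390,390))]); cv2.imwrite('pics/g4.png',im[:,:,::-1])
E
```

```text
[0.55823079 0.07253519 0.30861346] [1.79978868e+02 1.28324836e-01 8.05546476e+00] [-0.7395341  -0.86952024 -2.05360034] [-0.09159796  0.08147816  0.03022507] 0.023559201074791307
```

View pics/g4.png

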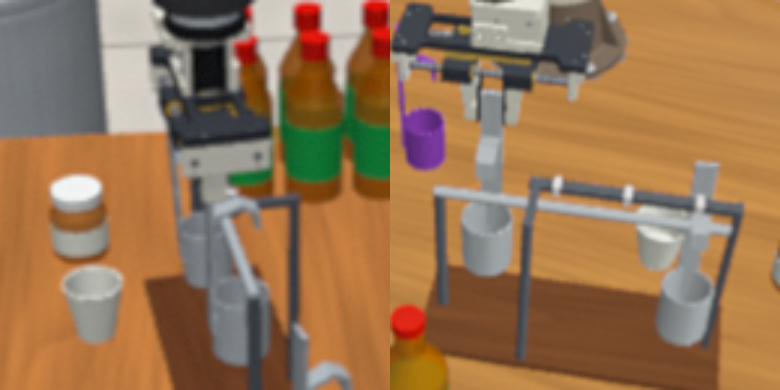

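Dipper 1 hangs upright at mark 3 (scene panel (705,200)), and dipper 2 straddles the rail. Lower it, slide to mark 2 and release.

>>> arm_command(travel=[[0, 0, -0.04], [0, 0, -0.08], [0, 0, -0.112], [0, 0, -0.112], [-0.007, 0.045, -0.112], [-0.014, 0.1, -0.112], [-0.0215, 0.15, -0.112], [-0.029, 0.2, -0.112], [-0.036, 0.25, -0.112], [-0.0415, 0.29, -0.112], [-0.044, 0.307, -0.112], [-0.044, 0.307, -0.112], [-0.044, 0.307, -0.112], [-0.044, 0.307, -0.117], [-0.044, 0.307, -0.122], [-0.044, 0.307, -0.125], [-0.044, 0.307, -0.126], [-0.044, 0.307, -0.126]], delta_rot=[[0, 0, 0], [0, 0, 0], [0, 0, 0], [0, 0, 0], [0, 0, 0], [0, 0, 0], [0, 0, 0], [0, 0, 0], [0, 0, 0], [0, 0, 0], [0, 0, 0], [0, 0, 0], [0, 0, 0], [0, 0, 0], [0, 0, 0], [0, 0, 0], [0, 0, 0], [0, 0, 0]])

```text
time_s: 18.08
tcp_pos: [0.5374, 0.2263, 0.247]
eef_rot: [180.0, -0.1, 8.1]
contact_force: [1.5, -0.9, 0.7]
gripper_width: 0.0234
gripper_force: 45.0
```

>>> arm_command(travel=[[0, 0, 0], [0, 0, 0], [0, 0, 0], [0, 0, 0], [0, 0, 0.03], [0, 0, 0.08], [0, 0, 0.16], [0, 0, 0.24], [0, 0, 0.3], [0, -0.1, 0.32], [0, -0.2, 0.32], [0, -0.3, 0.32], [0, -0.4, 0.32], [0, -0.5, 0.32], [0, -0.65, 0.32], [0, -0.65, 0.32], [0, -0.65, 0.32]], delta_rot=[[0, 0, 0], [0, 0, 0], [0, 0, 0], [0, 0, 0], [0, 0, 0], [0, 0, 0], [0, 0, 0], [0, 0, 0], [0, 0, 0], [0, 0, 0], [0, 0, 0], [0, 0, 0], [0, 0, 0], [0, 0, 0], [0, 0, 0], [0, 0, 0], [0, 0, 0]], grip=0.5)

```text
time_s: 20.2
tcp_pos: [0.5369, -0.0995, 0.4073]
eef_rot: [180.0, -0.1, 8.0]
contact_force: [-0.7, -0.1, 0.3]
gripper_width: 0.0441
gripper_force: 0.0
```

```bash
python3 - <<'E'
from h import *
w=cap('wrist'); pickle.dump(w,open('w4.pkl','wb')); s=r.get_state(); print(s['tcp_pos'])
# compare d3 region with w3 by warping both to plane z=.225, report edge mass centroid of grey
o=pickle.load(open('w3.pkl','rb'))
for c in (o,w):
    g=np.mgrid[.58:.72:.001,-.14:.0:.001].reshape(2,-1).T; uv=proj(c,np.c_[g,np.full(len(g),.225)]).astype(np.float32)
    I=cv2.remap(c['img'],uv[:,0].reshape(140,140),uv[:,1].reshape(140,140),cv2.INTER_LINEAR); J=I.astype(int)
    m=(J.max(2)-J.min(2)<30)&(J.max(2)>60)&(J.min(2)>0); y,x=np.nonzero(m); print(len(x),.58+y.mean()/1e3,-.14+x.mean()/1e3)
print(proj(w,[[.63,-.074,.225],[.655,-.065,.07]]))
b=cap('scene');a=cap('side')
im=np.hstack([cv2.resize(w['img'][0:200,200:350],(450,600)),cv2.resize(a['img'][100:270,260:360],(350,600))]); cv2.imwrite('pics/c5.png',im[:,:,::-1]); pickle.dump(b,open('scene1.pkl','wb'))
E
```

```text
[ 0.53698434 -0.09862063  0.40716904]
1962 0.623729867482161 -0.06760754332313966
1357 0.6411260132645541 -0.07073986735445838
[[302.90099623  74.26361493]
 [302.93007187  61.29371432]]
```

View pics/c5.png

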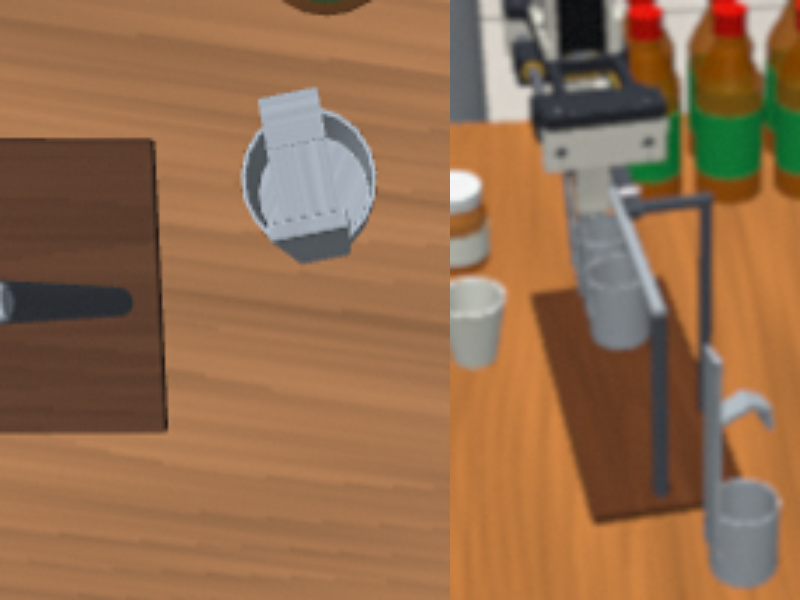

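Wrist crop: dipper 3's strip midpoint is at (310,223), as predicted, so it hasn't moved. The side panel shows both hung dippers straight. Grasping dipper 3.

>>> arm_command(travel=[[0.06, 0.02, 0], [0.12, 0.04, -0.06], [0.185, 0.05, -0.14], [0.185, 0.05, -0.22], [0.185, 0.05, -0.28], [0.185, 0.05, -0.34], [0.185, 0.05, -0.395], [0.185, 0.05, -0.395], [0.185, 0.05, -0.395]], delta_rot=[[0, 0, 0.05], [0, 0, 0.12], [0, 0, 0.12], [0, 0, 0.12], [0, 0, 0.12], [0, 0, 0.12], [0, 0, 0.12], [0, 0, 0.12], [0, 0, 0.12]], grip=0.55)

```text
time_s: 21.48
tcp_pos: [0.6303, -0.0729, 0.2104]
eef_rot: [180.0, -0.1, 19.0]
contact_force: [0.4, -0.0, -0.0]
gripper_width: 0.0483
gripper_force: 0.0
```

>>> arm_command(travel=[[0, 0, 0], [0, 0, 0], [0, 0, 0], [0, 0, 0], [0, 0, 0]], delta_rot=[[0, 0, 0], [0, 0, 0], [0, 0, 0], [0, 0, 0], [0, 0, 0]], grip=0, newtons=45)

```text
time_s: 22.1
tcp_pos: [0.6297, -0.0739, 0.2096]
eef_rot: [180.0, -0.0, 18.9]
contact_force: [0.6, 0.1, 3.3]
gripper_width: 0.023
gripper_force: 45.0
```

>>> arm_command(travel=[[0, 0, 0.06], [0, 0, 0.13], [-0.02, 0, 0.2], [-0.1, 0, 0.2], [-0.18, 0, 0.2], [-0.26, 0, 0.2], [-0.32, 0.03, 0.2], [-0.34, 0.1, 0.2], [-0.34, 0.18, 0.2], [-0.34, 0.25, 0.2], [-0.34, 0.294, 0.2], [-0.3, 0.294, 0.2], [-0.24, 0.294, 0.2], [-0.18, 0.294, 0.2], [-0.141, 0.294, 0.2], [-0.141, 0.294, 0.2], [-0.141, 0.294, 0.2]], delta_rot=[[0, 0, 0], [0, 0, 0], [0, 0, 0], [0, 0, 0], [0, 0, 0], [0, 0, 0], [0, 0, -0.05], [0, 0, -0.1], [0, 0, -0.12], [0, 0, -0.12], [0, 0, -0.12], [0, 0, -0.12], [0, 0, -0.12], [0, 0, -0.12], [0, 0, -0.12], [0, 0, -0.12], [0, 0, -0.12]])

```text
time_s: 24.22
tcp_pos: [0.5587, 0.0728, 0.3083]
eef_rot: [180.0, 0.1, 8.0]
contact_force: [-1.1, 0.5, -2.0]
gripper_width: 0.0235
gripper_force: 45.0
```

```bash
python3 - <<'E'
from h import *
s=r.get_state(); print(s['tcp_pos'],s['eef_rot'],s['contact_force'],s['moment'],s['gripper_width'])
b=cap('scene'); save(b,'s5.png')
# measure hung dippers: strip tops at z=.262 in scene (bright narrow grey), candidates along strip line
o=pickle.load(open('scene1.pkl','rb'))
X=lambda y,x=-.029,z=.262: np.array([.574,.176,z])+[x*np.cos(.1425)-y*np.sin(.1425), x*np.sin(.1425)+y*np.cos(.1425),0]
pt=proj(o,[X(130),X(55),X(130,z=.24),X(55,z=.24)] if 0 else [X(.130,z=.255),X(.055,z=.255)]); print(pt)
for p in pt:
    u,v=map(int,np.round(p)); print(u,v,o['img'][v,u-12:u+13].mean(1).astype(int))
E
```

```text
[0.55871399 0.0727972  0.3082742 ] [1.79987699e+02 9.51101630e-02 8.03470069e+00] [-1.11898524  0.46529232 -2.04031189] [-0.04707712  0.08532008 -0.00553616] 0.023512533445242765
[[421.32260941 185.04683206]
 [393.80803262 181.59671899]]
421 185 [139 139 138 137 134 133 131 129 132 140 142 141 139 138 139 140 141 137
 128 126 126 125 124 124 126]
394 182 [139 139 139 140 140 139 141 148 148 141 140 138 137 137 138 143 148 138
 132 132 132 132 131 130 129]
```

Both hung strips project to within 1 px of their marks. Lower dipper 3, slide to mark 1 and release.

>>> arm_command(travel=[[0, 0, -0.04], [0, 0, -0.08], [0, 0, -0.112], [0, 0, -0.112], [0, 0, -0.112], [-0.007, 0.045, -0.112], [-0.014, 0.1, -0.112], [-0.02, 0.14, -0.112], [-0.023, 0.158, -0.112], [-0.023, 0.158, -0.112], [-0.023, 0.158, -0.112], [-0.023, 0.158, -0.117], [-0.023, 0.158, -0.122], [-0.023, 0.158, -0.125], [-0.023, 0.158, -0.126], [-0.023, 0.158, -0.126]], delta_rot=[[0, 0, 0], [0, 0, 0], [0, 0, 0], [0, 0, 0], [0, 0, 0], [0, 0, 0], [0, 0, 0], [0, 0, 0], [0, 0, 0], [0, 0, 0], [0, 0, 0], [0, 0, 0], [0, 0, 0], [0, 0, 0], [0, 0, 0], [0, 0, 0]])

```text
time_s: 26.28
tcp_pos: [0.5476, 0.1523, 0.2462]
eef_rot: [180.0, -0.0, 8.1]
contact_force: [0.3, -0.5, -2.3]
gripper_width: 0.0234
gripper_force: 45.0
```

>>> arm_command(travel=[[0, 0, 0], [0, 0, 0], [0, 0, 0], [0, 0, 0], [0, 0, 0.03], [0, 0, 0.08], [0, 0, 0.16], [0, 0, 0.24], [0, 0, 0.3], [0, 0, 0.32], [0, 0, 0.32]], delta_rot=[[0, 0, 0], [0, 0, 0], [0, 0, 0], [0, 0, 0], [0, 0, 0], [0, 0, 0], [0, 0, 0], [0, 0, 0], [0, 0, 0], [0, 0, 0], [0, 0, 0]], grip=0.5)

```text
time_s: 27.65
tcp_pos: [0.5475, 0.1524, 0.4067]
eef_rot: [-180.0, -0.1, 8.1]
contact_force: [-0.2, -0.9, -0.1]
gripper_width: 0.0436
gripper_force: 0.0
```

```bash
python3 - <<'E'
from h import *
for n,i in (('wrist','w6'),('scene','s6'),('side','d6')):
    c=cap(n); pickle.dump(c,open(i+'.pkl','wb'))
c=pickle.load(open('s6.pkl','rb')); d=pickle.load(open('d6.pkl','rb'))
im=np.hstack([cv2.resize(c['img'][140:270,300:450],(460,400)),cv2.resize(d['img'][120:250,260:360],(308,400))]); cv2.imwrite('pics/c6.png',im[:,:,::-1])
# crate height: match of crate corner via two views using red mask
for k,n in (('w1','w'),('scene0','s'),('side0','d')):
    q=pickle.load(open(k+'.pkl','rb')); I=q['img'].astype(int); m=((I[:,:,0]>150)&(I[:,:,1]<60)&(I[:,:,2]<60)).astype(np.uint8)
    cs,_=cv2.findContours(m,0,2); z=max(cs,key=cv2.contourArea); print(k,cv2.approxPolyDP(z,4,True).reshape(-1,2).tolist())
E
```

```text
w1 [[639, 132], [612, 201], [639, 205], [639, 199], [621, 195], [625, 186], [639, 188], [627, 179], [639, 150]]
scene0 [[203, 176], [195, 153], [174, 149], [190, 156], [142, 210], [117, 204], [106, 177], [85, 197], [139, 213], [153, 236]]
side0 [[437, 397], [424, 355], [274, 365], [278, 399], [279, 368], [292, 367], [304, 376], [313, 365], [334, 364], [348, 373], [356, 363], [377, 361], [392, 370], [398, 360], [420, 358], [433, 399]]
```

View pics/c6.png

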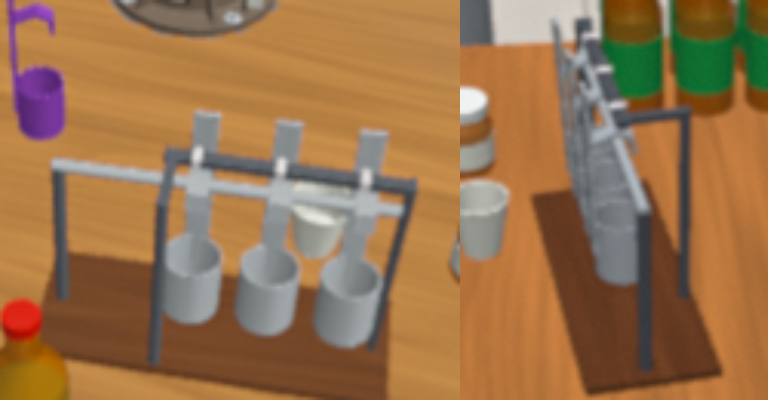

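All three dippers hang at their marks: bands at (197,155), (281,165) and (366,178) over the strips. Next, the surroundings of the cups, and refined cup centres.

```bash
cat > cups.py <<'E'
from h import *
def rims(c,cents,z=.07,tol=.05):
    # fit rim circle: white-ish mask warped on plane z (1 mm/px), convex contour near guess -> min circle of upper rim
    out=[]
    for g in cents:
        n=130; ys,xs=np.mgrid[0:n,0:n]; P=np.c_[(g[0]-.065+ys.ravel()/1e3),(g[1]-.065+xs.ravel()/1e3),np.full(n*n,z)]
        uv=proj(c,P).astype(np.float32); I=cv2.remap(c['img'],uv[:,0].reshape(n,n),uv[:,1].reshape(n,n),1)
        J=I.astype(int); m=((J.min(2)>135)&(J.max(2)-J.min(2)<30)).astype(np.uint8)
        e=cv2.GaussianBlur(m*255,(3,3),0); h=cv2.HoughCircles(e,cv2.HOUGH_GRADIENT,1,60,param1=100,param2=8,minRadius=31,maxRadius=36)
        out.append(None if h is None else (g[0]-.065+h[0,0,1]/1e3,g[1]-.065+h[0,0,0]/1e3,h[0,0,2]))
    return out
E
python3 - <<'E'
from cups import *
S=pickle.load(open('d6.pkl','rb'));C=pickle.load(open('s6.pkl','rb'));w1=pickle.load(open('w1.pkl','rb'));w6=pickle.load(open('w6.pkl','rb'));S0=pickle.load(open('side0.pkl','rb'));C0=pickle.load(open('scene0.pkl','rb'))
G=[(.561,-.405),(.440,-.370),(.456,-.2525),(.428,.258)]
for n,c in (('w1',w1),('side',S0),('scene',C0),('w6',w6)): print(n,[None if q is None else np.round(q,4).tolist() for q in rims(c,G)])
print('crate',tri(S0,(274,365),C0,(195,153)),tri(S0,(424,355),C0,(142,210)))
print('jar top',tri(S0,(215+109/2.4,120+80/2.4),C0,(185+753*295/800,120+243*170/461)))
print('purple top',tri(S0,(215+34/2.4,120+236/2.4),C0,(185+320*295/800,120+28*170/461)))
print(r.get_state()['joints'])
E
```

```text
w1 [[0.5625, -0.4065000116825104, 32.099998474121094], [0.43950000405311584, -0.37049999833106995, 33.79999923706055], [0.45750001072883606, -0.25200000405311584, 33.79999923706055], [0.429500013589859, 0.2574999928474426, 32.099998474121094]]
side [[0.5615000128746033, -0.41350001096725464, 35.400001525878906], [0.43849998712539673, -0.37450000643730164, 32.099998474121094], [0.4544999897480011, -0.25699999928474426, 32.099998474121094], [0.42649999260902405, 0.24950000643730164, 34.29999923706055]]
scene [[0.5605000257492065, -0.4065000116825104, 32.900001525878906], [0.44350001215934753, -0.3714999854564667, 34.29999923706055], [0.45750001072883606, -0.24899999797344208, 35.400001525878906], [0.43650001287460327, 0.26350000500679016, 34.29999923706055]]
w6 [None, [0.4634999930858612, -0.31450000405311584, 34.29999923706055], [0.4584999978542328, -0.25200000405311584, 34.29999923706055], [0.429500013589859, 0.2574999928474426, 32.900001525878906]]
crate (array([ 0.46159481, -0.5051271 ,  0.11870854]), np.float64(0.0021952649498965583)) (array([ 0.77187604, -0.50362804,  0.12145213]), np.float64(0.007732101998580004))
jar top (array([0.40478015, 0.43924214, 0.0831537 ]), np.float64(0.0025398133775273407))
purple top (array([ 0.34877176, -0.12357453,  0.22087242]), np.float64(0.0063612345312829876))
[ 3.52763111e+01  6.95021923e+00  2.98182438e+00 -2.27594677e-02
 -8.61495394e+01  6.28058373e+01]
```

Cups: A (.562,-.4065), B (.4395,-.3705), C (.4575,-.252), D (.4295,.2575). The views agree and the rims read z≈.066 against 70 mm. C goes first, as the base.

>>> arm_command(travel=[[-0.02, -0.1, 0], [-0.04, -0.2, 0], [-0.06, -0.3, 0], [-0.08, -0.4, 0], [-0.1, -0.5, 0], [-0.13, -0.6, -0.05], [-0.16, -0.7, -0.12], [-0.18, -0.809, -0.2], [-0.18, -0.809, -0.3], [-0.18, -0.809, -0.4], [-0.18, -0.809, -0.5], [-0.18, -0.809, -0.5]], delta_rot=[[0, 0, 0], [0, 0, 0], [0, 0, 0], [0, 0, 0], [0, 0, 0], [0, 0, 0], [0, 0, 0], [0, 0, 0], [0, 0, 0], [0, 0, 0], [0, 0, 0], [0, 0, 0]], grip=1)

```text
time_s: 29.3
tcp_pos: [0.4543, -0.2516, 0.1522]
eef_rot: [-179.8, 0.5, 8.0]
contact_force: [0.0, 0.2, -0.1]
gripper_width: 0.0876
gripper_force: 0.0
```

```bash
python3 - <<'E'
from cups import *
c=cap('wrist'); print(r.get_state()['tcp_pos'])
print([None if q is None else np.round(q,4).tolist() for q in rims(c,[(.562,-.4065),(.4395,-.3705),(.4575,-.252)])])
S=pickle.load(open('side0.pkl','rb'));C=pickle.load(open('scene0.pkl','rb'))
for a,b in [((412,183),(330,333)),((405,127),(330,333)),((412,183),(222,290))]: print(tri(S,(215+a[0]/2.4,120+a[1]/2.4),C,(185+b[0]*295/800,120+b[1]*170/461)))
E
```

```text
[ 0.45641503 -0.25217972  0.15510151]
[[0.5605000257492065, -0.4050000011920929, 33.29999923706055], [0.4399999976158142, -0.36899998784065247, 32.099998474121094], [0.4569999873638153, -0.25450000166893005, 32.099998474121094]]
(array([0.77389394, 0.03934156, 0.16264556]), np.float64(0.04544858555332136))
(array([0.78568476, 0.06380215, 0.21223899]), np.float64(0.0003504929049093319))
(array([ 0.77194697, -0.05443115,  0.21296485]), np.float64(0.0011249089781247108))
```

>>> arm_command(travel=[[0, 0, -0.06], [0, 0, -0.12], [0, 0, -0.174], [0, 0, -0.174], [0, 0, -0.174]], delta_rot=[[0, 0, 0], [0, 0, 0], [0, 0, 0], [0, 0, 0], [0, 0, 0]])

```text
time_s: 29.98
tcp_pos: [0.4591, -0.2525, 0.0712]
eef_rot: [179.9, -0.2, 8.1]
contact_force: [-0.7, -0.0, -0.0]
gripper_width: 0.0876
gripper_force: 0.0
```

>>> arm_command(travel=[[0, 0, 0], [0, 0, 0], [0, 0, 0], [0, 0, 0], [0, 0, 0]], delta_rot=[[0, 0, 0], [0, 0, 0], [0, 0, 0], [0, 0, 0], [0, 0, 0]], grip=0.6, newtons=30)

```text
time_s: 30.6
tcp_pos: [0.458, -0.2524, 0.0697]
eef_rot: [180.0, -0.1, 8.1]
contact_force: [-0.1, 0.1, 5.8]
gripper_width: 0.0649
gripper_force: 29.9
```

>>> arm_command(travel=[[0, 0, 0.06], [0.02, 0, 0.12], [0.1, -0.005, 0.13], [0.2, -0.01, 0.13], [0.29, -0.019, 0.13], [0.344, -0.019, 0.12], [0.344, -0.019, 0.09], [0.344, -0.019, 0.05], [0.344, -0.019, 0.025], [0.344, -0.019, 0.014], [0.344, -0.019, 0.012], [0.344, -0.019, 0.01], [0.344, -0.019, 0.01]], delta_rot=[[0, 0, 0], [0, 0, 0], [0, 0, 0], [0, 0, 0], [0, 0, 0], [0, 0, 0], [0, 0, 0], [0, 0, 0], [0, 0, 0], [0, 0, 0], [0, 0, 0], [0, 0, 0], [0, 0, 0]])

```text
time_s: 32.22
tcp_pos: [0.6299, -0.2617, 0.0748]
eef_rot: [180.0, -0.1, 8.1]
contact_force: [-0.4, -0.1, 0.5]
gripper_width: 0.0647
gripper_force: 29.9
```

>>> arm_command(travel=[[0, 0, 0], [0, 0, 0], [0, 0, 0], [0, 0, 0], [0, 0, 0.05], [0, 0, 0.14], [-0.08, -0.03, 0.2], [-0.16, -0.06, 0.25], [-0.25, -0.1, 0.25], [-0.3, -0.15, 0.25], [-0.36, -0.19, 0.25], [-0.38, -0.217, 0.25], [-0.38, -0.217, 0.25], [-0.38, -0.217, 0.25]], delta_rot=[[0, 0, 0], [0, 0, 0], [0, 0, 0], [0, 0, 0], [0, 0, 0], [0, 0, 0], [0, 0, 0], [0, 0, 0], [0, 0, 0], [0, 0, 0], [0, 0, 0], [0, 0, 0], [0, 0, 0], [0, 0, 0]], grip=1)

```text
time_s: 33.98
tcp_pos: [0.4401, -0.37, 0.1989]
eef_rot: [180.0, -0.0, 8.1]
contact_force: [0.5, 0.1, 0.3]
gripper_width: 0.0878
gripper_force: 0.0
```

```bash
python3 - <<'E'
from cups import *
c=cap('wrist');s=cap('side');q=cap('scene'); print(r.get_state()['tcp_pos'])
f=lambda L:[None if q is None else np.round(q,4).tolist() for q in L]
print(f(rims(c,[(.562,-.4065),(.4395,-.3705)])),f(rims(c,[(.63,-.262)],.075)),f(rims(s,[(.63,-.262)],.075)),f(rims(q,[(.63,-.262)],.075)))
E
```

```text
[ 0.44018089 -0.3696597   0.19886236]
[[0.5605000257492065, -0.40700000524520874, 34.0], [0.4399999976158142, -0.3720000088214874, 33.29999923706055]] [None] [[0.6274999976158142, -0.2685000002384186, 34.29999923706055]] [[0.6294999718666077, -0.2615000009536743, 33.099998474121094]]
```

>>> arm_command(travel=[[0, -0.002, -0.08], [0, -0.002, -0.17], [0, -0.002, -0.24], [0, -0.002, -0.258], [0, -0.002, -0.258], [0, -0.002, -0.258]], delta_rot=[[0, 0, 0], [0, 0, 0], [0, 0, 0], [0, 0, 0], [0, 0, 0], [0, 0, 0]])

```text
time_s: 34.88
tcp_pos: [0.4406, -0.3715, 0.0716]
eef_rot: [179.9, -0.1, 8.1]
contact_force: [-0.0, -0.4, 0.2]
gripper_width: 0.0877
gripper_force: 0.0
```

>>> arm_command(travel=[[0, 0, 0], [0, 0, 0], [0, 0, 0], [0, 0, 0], [0, 0, 0]], delta_rot=[[0, 0, 0], [0, 0, 0], [0, 0, 0], [0, 0, 0], [0, 0, 0]], grip=0.6, newtons=30)

```text
time_s: 35.5
tcp_pos: [0.4399, -0.3715, 0.0706]
eef_rot: [180.0, -0.0, 8.1]
contact_force: [0.1, -0.5, 6.2]
gripper_width: 0.0662
gripper_force: 30.0
```

>>> arm_command(travel=[[0, 0, 0.08], [0, 0, 0.16], [0.04, 0.02, 0.24], [0.13, 0.07, 0.24], [0.23, 0.13, 0.24], [0.32, 0.18, 0.24], [0.38, 0.219, 0.24], [0.38, 0.219, 0.24], [0.38, 0.219, 0.24], [0.38, 0.219, 0.19], [0.38, 0.219, 0.14], [0.38, 0.219, 0.1], [0.38, 0.219, 0.08], [0.38, 0.219, 0.07], [0.38, 0.219, 0.063], [0.38, 0.219, 0.06], [0.38, 0.219, 0.06]], delta_rot=[[0, 0, 0], [0, 0, 0], [0, 0, 0], [0, 0, 0], [0, 0, 0], [0, 0, 0], [0, 0, 0], [0, 0, 0], [0, 0, 0], [0, 0, 0], [0, 0, 0], [0, 0, 0], [0, 0, 0], [0, 0, 0], [0, 0, 0], [0, 0, 0], [0, 0, 0]])

```text
time_s: 37.62
tcp_pos: [0.6303, -0.2619, 0.1018]
eef_rot: [179.9, -0.1, 8.1]
contact_force: [-1.2, 0.1, 4.6]
gripper_width: 0.0658
gripper_force: 30.0
```

>>> arm_command(travel=[[0, 0, 0], [0, 0, 0], [0, 0, 0], [0, 0, 0], [0, 0, 0.05], [0, 0, 0.12], [0, 0, 0.2], [-0.02, -0.05, 0.24], [-0.04, -0.1, 0.24], [-0.08, -0.15, 0.24], [-0.11, -0.2, 0.24], [-0.139, -0.25, 0.24], [-0.139, -0.289, 0.24], [-0.139, -0.289, 0.24], [-0.139, -0.289, 0.24], [-0.139, -0.289, 0.24], [-0.139, -0.289, 0.2], [-0.139, -0.289, 0.2], [-0.139, -0.289, 0.2]], delta_rot=[[0, 0, 0], [0, 0, 0], [0, 0, 0], [0, 0, 0], [0, 0, 0], [0, 0, 0], [0, 0, -0.1], [0, 0, -0.2], [0, 0, -0.3], [0, 0, -0.4], [0, 0, -0.5], [0, 0, -0.6], [0, 0, -0.7], [0, 0, -0.8], [0, 0, -0.9], [0, 0, -1], [0, 0, -1], [0, 0, -1], [0, 0, -1]], grip=1)

```text
time_s: 40.0
tcp_pos: [0.5601, -0.4064, 0.2005]
eef_rot: [180.0, -0.0, -81.9]
contact_force: [0.5, -1.1, 1.4]
gripper_width: 0.088
gripper_force: 0.0
```

```bash
python3 - <<'E'
from cups import *
c=cap('wrist');s=cap('side');q=cap('scene'); print(r.get_state()['tcp_pos'])
f=lambda L:[None if q is None else np.round(q,4).tolist() for q in L]
for k in (c,s,q): print(f(rims(k,[(.561,-.4065)])),f(rims(k,[(.63,-.262)],.101)))
E
```

```text
[ 0.56033965 -0.40633403  0.20086546]
[[0.5605000257492065, -0.40799999237060547, 33.79999923706055]] [[0.6265000104904175, -0.28349998593330383, 31.799999237060547]]
[[0.559499979019165, -0.4099999964237213, 31.899999618530273]] [None]
[[0.559499979019165, -0.40700000524520874, 33.099998474121094]] [[0.6294999718666077, -0.26350000500679016, 31.899999618530273]]
```

>>> arm_command(travel=[[0, -0.002, -0.08], [0, -0.002, -0.17], [0, -0.002, -0.24], [0, -0.002, -0.26], [0, -0.002, -0.26], [0, -0.002, -0.26]], delta_rot=[[0, 0, 0], [0, 0, 0], [0, 0, 0], [0, 0, 0], [0, 0, 0], [0, 0, 0]])

```text
time_s: 40.9
tcp_pos: [0.5611, -0.4077, 0.0721]
eef_rot: [-179.9, -0.1, -81.9]
contact_force: [0.3, 0.3, 1.0]
gripper_width: 0.0875
gripper_force: 0.0
```

>>> arm_command(travel=[[0, 0, 0], [0, 0, 0], [0, 0, 0], [0, 0, 0], [0, 0, 0]], delta_rot=[[0, 0, 0], [0, 0, 0], [0, 0, 0], [0, 0, 0], [0, 0, 0]], grip=0.6, newtons=30)

```text
time_s: 41.52
tcp_pos: [0.5605, -0.4074, 0.0707]
eef_rot: [-179.9, -0.0, -81.9]
contact_force: [1.1, 0.5, 5.0]
gripper_width: 0.0656
gripper_force: 30.0
```

>>> arm_command(travel=[[0, 0, 0.08], [0, 0, 0.16], [0, 0, 0.24], [0, 0.01, 0.29], [0.05, 0.1, 0.29], [0.1, 0.2, 0.29], [0.139, 0.291, 0.29], [0.139, 0.291, 0.29], [0.139, 0.291, 0.29], [0.139, 0.291, 0.24], [0.139, 0.291, 0.19], [0.139, 0.291, 0.15], [0.139, 0.291, 0.13], [0.139, 0.291, 0.121], [0.139, 0.291, 0.115], [0.139, 0.291, 0.112], [0.139, 0.291, 0.112]], delta_rot=[[0, 0, 0], [0, 0, 0], [0, 0, 0], [0, 0, 0], [0, 0, 0], [0, 0, 0], [0, 0, 0], [0, 0, 0], [0, 0, 0], [0, 0, 0], [0, 0, 0], [0, 0, 0], [0, 0, 0], [0, 0, 0], [0, 0, 0], [0, 0, 0], [0, 0, 0]])

```text
time_s: 43.65
tcp_pos: [0.6299, -0.2621, 0.1277]
eef_rot: [-179.9, -0.1, -81.9]
contact_force: [-2.2, -1.3, 5.7]
gripper_width: 0.0657
gripper_force: 30.0
```

>>> arm_command(travel=[[0, 0, 0], [0, 0, 0], [0, 0, 0], [0, 0, 0], [0, 0, 0.05], [0, 0, 0.12], [0, 0, 0.2], [0, 0.02, 0.3], [-0.06, 0.1, 0.4], [-0.12, 0.2, 0.44], [-0.16, 0.3, 0.44], [-0.2, 0.4, 0.44], [-0.24, 0.5, 0.44], [-0.28, 0.6, 0.44], [-0.32, 0.7, 0.44], [-0.34, 0.8, 0.44], [-0.34, 0.8, 0.44], [-0.34, 0.8, 0.44]], delta_rot=[[0, 0, 0], [0, 0, 0], [0, 0, 0], [0, 0, 0], [0, 0, 0], [0, 0, 0], [0, 0, 0.1], [0, 0, 0.2], [0, 0, 0.3], [0, 0, 0.4], [0, 0, 0.5], [0, 0, 0.6], [0, 0, 0.7], [0, 0, 0.8], [0, 0, 0.9], [0, 0, 1], [0, 0, 1], [0, 0, 1]], grip=1)

```text
time_s: 45.9
tcp_pos: [0.4594, 0.1384, 0.3461]
eef_rot: [180.0, 0.0, 8.1]
contact_force: [-0.5, 0.0, -0.0]
gripper_width: 0.0873
gripper_force: 0.0
```

```bash
python3 - <<'E'
from cups import *
c=cap('wrist');s=cap('side');q=cap('scene'); print(r.get_state()['tcp_pos'],r.get_state()['eef_rot'])
f=lambda L:[None if q is None else np.round(q,4).tolist() for q in L]
for k in (c,s,q): print(f(rims(k,[(.4295,.2575)])),f(rims(k,[(.63,-.262)],.127)))
E
```

```text
[0.45968015 0.13739498 0.34602881] [1.79992312e+02 7.30434272e-03 7.96143558e+00]
[[0.42800000309944153, 0.25600001215934753, 32.099998474121094]] [None]
[[0.4259999990463257, 0.25200000405311584, 31.600000381469727]] [[0.6284999847412109, -0.2694999873638153, 35.400001525878906]]
[None] [[0.6324999928474426, -0.26249998807907104, 33.79999923706055]]
```

>>> arm_command(travel=[[-0.03, 0.08, 0], [-0.064, 0.16, 0], [-0.064, 0.238, -0.05], [-0.064, 0.238, -0.15], [-0.064, 0.238, -0.25], [-0.064, 0.238, -0.35], [-0.064, 0.238, -0.43], [-0.064, 0.238, -0.49], [-0.064, 0.238, -0.53], [-0.064, 0.238, -0.551], [-0.064, 0.238, -0.551], [-0.064, 0.238, -0.551]], delta_rot=[[0, 0, 0], [0, 0, 0], [0, 0, 0], [0, 0, 0], [0, 0, 0], [0, 0, 0], [0, 0, 0], [0, 0, 0], [0, 0, 0], [0, 0, 0], [0, 0, 0], [0, 0, 0]])

```text
time_s: 47.55
tcp_pos: [0.4281, 0.2576, 0.0714]
eef_rot: [-180.0, -0.1, 8.1]
contact_force: [-0.0, 0.6, 0.1]
gripper_width: 0.0873
gripper_force: 0.0
```

>>> arm_command(travel=[[0, 0, 0], [0, 0, 0], [0, 0, 0], [0, 0, 0], [0, 0, 0]], delta_rot=[[0, 0, 0], [0, 0, 0], [0, 0, 0], [0, 0, 0], [0, 0, 0]], grip=0.6, newtons=30)

```text
time_s: 48.18
tcp_pos: [0.4277, 0.2577, 0.0709]
eef_rot: [-180.0, -0.0, 8.1]
contact_force: [-1.2, -0.1, 3.9]
gripper_width: 0.0663
gripper_force: 30.0
```

>>> arm_command(travel=[[0, 0, 0.08], [0, 0, 0.18], [0, 0, 0.28], [0, 0, 0.38], [0, 0, 0.48], [0, -0.06, 0.54], [0, -0.14, 0.54], [0, -0.24, 0.54], [0, -0.34, 0.54], [0, -0.44, 0.54], [0, -0.54, 0.54], [0.02, -0.64, 0.54], [0.06, -0.72, 0.54], [0.1, -0.8, 0.54], [0.1, -0.8, 0.54], [0.1, -0.8, 0.54], [0.1, -0.8, 0.54]], delta_rot=[[0, 0, 0], [0, 0, 0], [0, 0, 0], [0, 0, 0], [0, 0, 0], [0, 0, 0], [0, 0, 0], [0, 0, 0], [0, 0, 0], [0, 0, 0], [0, 0, 0], [0, 0, 0], [0, 0, 0], [0, 0, 0], [0, 0, 0], [0, 0, 0], [0, 0, 0]])

```text
time_s: 50.3
tcp_pos: [0.4771, -0.1419, 0.3406]
eef_rot: [-180.0, 0.0, 8.1]
contact_force: [-0.7, -0.2, -0.9]
gripper_width: 0.0657
gripper_force: 30.0
```

>>> arm_command(travel=[[0.08, -0.06, 0], [0.16, -0.12, 0], [0.24, -0.18, -0.04], [0.306, -0.24, -0.08], [0.306, -0.24, -0.14], [0.306, -0.24, -0.2], [0.306, -0.24, -0.2], [0.306, -0.24, -0.24], [0.306, -0.24, -0.28], [0.306, -0.24, -0.32], [0.306, -0.24, -0.345], [0.306, -0.24, -0.36], [0.306, -0.24, -0.368], [0.306, -0.24, -0.373], [0.306, -0.24, -0.376], [0.306, -0.24, -0.376]], delta_rot=[[0, 0, 0], [0, 0, 0], [0, 0, 0], [0, 0, 0], [0, 0, 0], [0, 0, 0], [0, 0, 0], [0, 0, 0], [0, 0, 0], [0, 0, 0], [0, 0, 0], [0, 0, 0], [0, 0, 0], [0, 0, 0], [0, 0, 0], [0, 0, 0]])

```text
time_s: 52.3
tcp_pos: [0.6312, -0.2629, 0.154]
eef_rot: [179.9, -0.1, 8.1]
contact_force: [-0.4, 0.9, 5.1]
gripper_width: 0.066
gripper_force: 30.0
```

>>> arm_command(travel=[[0, 0, 0], [0, 0, 0], [0, 0, 0], [0, 0, 0], [0, 0, 0.05], [0, 0, 0.12], [0, 0, 0.2], [-0.05, 0, 0.3], [-0.15, 0, 0.38], [-0.25, 0, 0.38], [-0.3, 0, 0.38], [-0.3, 0, 0.38], [-0.3, 0, 0.38]], delta_rot=[[0, 0, 0], [0, 0, 0], [0, 0, 0], [0, 0, 0], [0, 0, 0], [0, 0, 0], [0, 0, 0], [0, 0, 0], [0, 0, 0], [0, 0, 0], [0, 0, 0], [0, 0, 0], [0, 0, 0]], grip=1)

```text
time_s: 53.92
tcp_pos: [0.4809, -0.2627, 0.3427]
eef_rot: [180.0, -0.0, 8.1]
contact_force: [0.0, 0.0, 0.4]
gripper_width: 0.0877
gripper_force: 0.0
```

```bash
python3 - <<'E'
from h import *
s=cap('side');q=cap('scene')
im=np.hstack([cv2.resize(s['img'][110:360,230:400],(400,588)),cv2.resize(q['img'][130:280,200:450],(400,240),interpolation=2) if 0 else np.vstack([cv2.resize(q['img'][130:270,200:300],(400,294))[:294],cv2.resize(q['img'][140:270,300:450],(400,294))])]); cv2.imwrite('pics/fin.png',im[:,:,::-1])
E
```

```text
(no output)
```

View pics/fin.png

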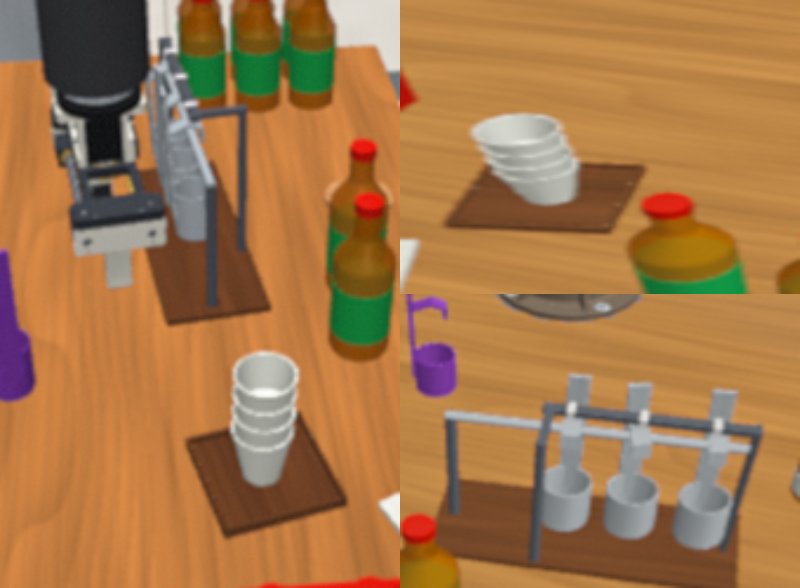

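The picture shows four cups nested in the tray and three dippers hung. Dipper 2, though, sits a few pixels left of where it was (strip 638 against mark 643), perhaps knocked, so I'll measure it.

```bash
python3 - <<'E'
from cups import *
q=cap('scene');s=cap('side');o=pickle.load(open('s6.pkl','rb'))
X=lambda y,x=-.029,z=.255: np.array([.574,.176,z])+[x*np.cos(.1425)-y*np.sin(.1425), x*np.sin(.1425)+y*np.cos(.1425),0]
for n,c in (('old',o),('now',q)):
  for z in (.245,.255,.12):
    x=-.029 if z>.2 else 0
    L=np.linspace(-.06,.17,461); uv=proj(c,[X(y,x,z) for y in L]).astype(np.float32)
    v=cv2.remap(c['img'],uv[:,0].reshape(1,-1),uv[:,1].reshape(1,-1),1)[0].astype(int)
    m=(v.max(1)-v.min(1)<35).astype(np.uint8); e=np.flatnonzero(np.diff(np.r_[0,m,0])); print(n,z,[(round(L[a]*1e3),round(L[b-1]*1e3)) for a,b in zip(e[::2],e[1::2]) if b-a>8])
top=[.63,-.262,.153]; print('pred axis',proj(q,[[.63,-.262,.005],top]),proj(s,[[.63,-.262,.005],top]))
for k in (q,s): print([np.round(t,4) for t in rims(k,[(.63,-.262)],.153) if t])
E
```

```text
old 0.245 [(-30, -8), (44, 66), (119, 140)]
old 0.255 [(-30, -8), (44, 66), (118, 140)]
old 0.12 [(-56, -47), (-41, 3), (34, 78), (111, 155), (166, 170)]
now 0.245 [(-31, -9), (33, 55), (119, 140)]
now 0.255 [(-30, -8), (32, 55), (118, 141)]
now 0.12 [(-56, 2), (30, 76), (110, 155), (166, 170)]
pred axis [[236.84985637 222.65779502]
 [228.671931   190.88328078]] [[341.86240314 309.31054461]
 [342.69149071 267.79266641]]
[array([ 0.6325, -0.2615, 33.2   ], dtype=float32)]
[array([ 0.6285, -0.2655, 32.7   ], dtype=float32)]
```

```bash
python3 - <<'E'
from cups import *
X=lambda y,x,z: np.array([.574,.176,z])+[x*np.cos(.1425)-y*np.sin(.1425), x*np.sin(.1425)+y*np.cos(.1425),0]
q=cap('scene');o=pickle.load(open('s6.pkl','rb')); q2=cap('scene'); print(np.abs(q['img'].astype(int)-q2['img']).max())
for n,c in (('old',o),('now',q)):
  for x,z in ((.0195,.186),(.0195,.192),(-.029,.16),(-.029,.145),(-.029,.13),(.029,.10),(.029,.08),(.029,.06),(.029,.045)):
    L=np.linspace(-.03,.16,381); uv=proj(c,[X(y,x,z) for y in L]).astype(np.float32)
    v=cv2.remap(c['img'],uv[:,0].reshape(1,-1),uv[:,1].reshape(1,-1),1)[0].astype(int)
    m=(v.max(1)-v.min(1)<35).astype(np.uint8); e=np.flatnonzero(np.diff(np.r_[0,m,0])); print(n,x,z,[(round(L[a]*1e3,1),round(L[b-1]*1e3,1)) for a,b in zip(e[::2],e[1::2]) if b-a>8])
E
```

```text
40
old 0.0195 0.186 [(np.float64(-28.0), np.float64(-5.5)), (np.float64(44.0), np.float64(65.0)), (np.float64(71.0), np.float64(139.5))]
old 0.0195 0.192 [(np.float64(-29.0), np.float64(-5.5)), (np.float64(44.0), np.float64(66.0)), (np.float64(67.0), np.float64(141.5))]
old -0.029 0.16 [(np.float64(-30.0), np.float64(-8.0)), (np.float64(44.0), np.float64(148.5))]
old -0.029 0.145 [(np.float64(-30.0), np.float64(-8.5)), (np.float64(44.5), np.float64(148.5))]
old -0.029 0.13 [(np.float64(-30.0), np.float64(-8.0)), (np.float64(44.5), np.float64(67.0)), (np.float64(74.5), np.float64(143.5))]
old 0.029 0.1 [(np.float64(-30.0), np.float64(11.5)), (np.float64(28.0), np.float64(85.0)), (np.float64(103.0), np.float64(160.0))]
old 0.029 0.08 [(np.float64(-30.0), np.float64(11.5)), (np.float64(28.0), np.float64(85.5)), (np.float64(103.5), np.float64(160.0))]
old 0.029 0.06 [(np.float64(-30.0), np.float64(10.5)), (np.float64(28.5), np.float64(85.0)), (np.float64(105.5), np.float64(160.0))]
old 0.029 0.045 [(np.float64(-30.0), np.float64(5.5)), (np.float64(34.0), np.float64(80.0)), (np.float64(11
[... 528 characters left out ...]
.float64(121.0), np.float64(148.5))]
now -0.029 0.13 [(np.float64(-30.0), np.float64(-9.5)), (np.float64(35.5), np.float64(58.5)), (np.float64(121.5), np.float64(143.5))]
now 0.029 0.1 [(np.float64(-30.0), np.float64(10.0)), (np.float64(26.0), np.float64(83.5)), (np.float64(103.5), np.float64(160.0))]
now 0.029 0.08 [(np.float64(-30.0), np.float64(10.0)), (np.float64(26.5), np.float64(83.5)), (np.float64(103.5), np.float64(160.0))]
now 0.029 0.06 [(np.float64(-30.0), np.float64(8.5)), (np.float64(28.0), np.float64(82.5)), (np.float64(105.5), np.float64(160.0))]
now 0.029 0.045 [(np.float64(-30.0), np.float64(3.0)), (np.float64(33.5), np.float64(76.5)), (np.float64(111.5), np.float64(160.0))]
```

Dipper 2 was only twisted about 17° in yaw. Its hook apex is still about 2 mm from mark 2 and its tilt is about 0.02 rad, both well within limits. I'll pause to confirm it is still.

>>> arm_command(travel=[[0, 0, 0], [0, 0, 0], [0, 0, 0], [0, 0, 0], [0, 0, 0], [0, 0, 0], [0, 0, 0], [0, 0, 0], [0, 0, 0], [0, 0, 0], [0, 0, 0], [0, 0, 0]], delta_rot=[[0, 0, 0], [0, 0, 0], [0, 0, 0], [0, 0, 0], [0, 0, 0], [0, 0, 0], [0, 0, 0], [0, 0, 0], [0, 0, 0], [0, 0, 0], [0, 0, 0], [0, 0, 0]])

```text
time_s: 55.72
tcp_pos: [0.4805, -0.2626, 0.3426]
eef_rot: [180.0, -0.0, 8.1]
contact_force: [-0.2, 0.0, 0.6]
gripper_width: 0.088
gripper_force: 0.0
```

```bash
python3 - <<'E'
from cups import *
X=lambda y,x,z: np.array([.574,.176,z])+[x*np.cos(.1425)-y*np.sin(.1425), x*np.sin(.1425)+y*np.cos(.1425),0]
for k in range(3):
  c=cap('scene')
  for x,z in ((-.029,.255),(.0195,.19),(.029,.08)):
    L=np.linspace(-.03,.16,381); uv=proj(c,[X(y,x,z) for y in L]).astype(np.float32)
    v=cv2.remap(c['img'],uv[:,0].reshape(1,-1),uv[:,1].reshape(1,-1),1)[0].astype(int)
    m=(v.max(1)-v.min(1)<35).astype(np.uint8); e=np.flatnonzero(np.diff(np.r_[0,m,0])); print(z,[(float(round(L[a]*1e3,1)),float(round(L[b-1]*1e3,1))) for a,b in zip(e[::2],e[1::2]) if b-a>8])
E
```

```text
0.255 [(-30.0, -8.5), (32.0, 54.5), (118.5, 140.5)]
0.19 [(-29.5, -6.5), (35.0, 64.5), (116.0, 141.5)]
0.08 [(-30.0, 10.0), (26.5, 83.5), (103.5, 160.0)]
0.255 [(-30.0, -8.5), (32.0, 54.5), (118.5, 140.5)]
0.19 [(-29.5, -6.5), (35.0, 64.5), (116.0, 141.5)]
0.08 [(-30.0, 10.0), (26.5, 83.5), (103.5, 160.0)]
0.255 [(-30.0, -8.5), (32.0, 54.5), (118.5, 141.0)]
0.19 [(-29.5, -6.5), (35.0, 64.5), (116.0, 141.5)]
0.08 [(-30.0, 10.0), (26.5, 83.5), (103.5, 160.0)]
```

Everything is still and in tolerance, so I'm handing in.

```bash
python3 -c "
from h import *
print(close_job())"
```

```text
the job is handed in; nothing more can be done
None
```

The job is handed in with no verdict returned: all three dippers measured still and within a few millimetres of their own marks (dipper 2 twisted about 17° in yaw, cause not known), all four cups are nested in the tray, and I saw no contact with the bottles or jar.

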